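Put the spare objective away in its spring-catch case

ROBOT

A 6-joint arm with a two-finger parallel gripper is mounted at the origin on a cart in front of the work surface, level with it; the furniture and walls round the work are solid. World frame = base frame: x ahead of the robot, y to its left, z up, the work surface at z = 0. Lengths are in m, angles in rad, forces in N, time in s.
With the tool pointing down it reaches from about 0.35 to 0.775 m from the base axis. Payload 5.5 kg.
Tool frame: the origin (TCP) lies at the very end of the fingers, on their centre line; the grasp point (between the pads) lies 19 mm behind it; z points along the fingers, x is the direction in which the jaws open and shut, and the axes are right-handed (so a half turn about z gives the same grasp; the last joint's range is limited). The gripper opens to 85 mm and grips with 20 to 120 N. Pads are 22 mm wide; open, the fingers measure 114 mm over their backs; the gripper's body (76 mm by 85 mm) begins 54 mm behind the grasp point. The pads swing forward as they close: fully open they stand 13 mm farther back than shut.
Start: joints at [1.095, 0.313, 0.046, 1.304, 0, 1.431], TCP at [0.19, 0.543, 0.231] pointing down, gripper open.
Joint ranges: [-2.76, 2.76], [-0.86, 1.69], [-1.03, 1.26], [-2.2, 2.34], [-1.47, 1.5], [-3.14, 3.14]. Speed limits (rad/s): [2.57, 2.57, 3.14, 3.14, 3.14, 3.14].

INTERFACE

Orientations are given as a unit quaternion [w, x, y, z].
In Python, from workcell import monitor, eyes, ticket gives the robot as it stands.
- The arm moves only by the tool send_rows, never from a script. Its argument "targets" is a list of rows, each a list of 5 numbers: the shift along the world's x, y, z in m, then the turn about the world's z in degrees, then the closure in counts, from 0 (fully open) to 255 (shut). A call has 1 to 12 rows; each row shifts and turns the commanded pose from where the row before left it; what a row does not reach is not made up. A row lasts 1/10 s, in which the tool goes at most 50 mm and 8.59 degrees, less where a joint would pass 70% of its speed; a pose out of reach is approached as far as the arm can. A call is refused whole if a number of a shift passes 0.05 or a number of a turn 8.59, either way. A call with a gripper value outside its range is refused whole. The fingers move at their own pace and stop on an object; "newtons" is the grip in N (left out, the last holds). Time passes only in rows, so rows that do not move let the fingers close. It gives the time, the measured TCP pose, the force and the opening at its end, in the units of the state.
- monitor.get_state(): the state, without advancing time (a new reading comes with each control period).
- eyes.read_camera(name): name is "scene" or "side" or "wrist"; returns a dict with "img" (420x560x3 uint8, red, green, blue), "z_map" (420x560 float32, m along the optical axis (not along the pixel's ray), 0 where there is no reading), "camera_matrix" (3x3 intrinsics, pixels), "k1" (the pictures are not rectified: a ray, as slopes to the right and down, at radius r is drawn at 1 + k1 r^2 times it, then the intrinsics apply), "pose" (4x4, takes a point from camera to world coordinates); the wrist camera has in their place "T_tool_cam" (4x4, takes a point from camera to tool coordinates, whose origin is the TCP and whose axes are the tool frame's). Camera axes: x right, y down, z forward; pixel columns grow to the right and rows downward; lengths in m; the calibration is good to about 2 mm. A picture is of the moment at which its call begins: read the wrist's pose just before it.
- ticket.hand_in(): hands the job in, once; it reports no verdict.
Trained networks look in the newest picture that a camera, given by its name, has taken for a name from the list of things; names that differ only in an ending like _2 or _b are one class to them, and where a whole thing is asked for, a point or a joint stands for the part that bears it (a point fixed in the world has none). Each returns a list of dicts, best first, with "conf" (0 to 1); they miss things now and then, are a little off and sometimes report something else, mostly with a low value. They report only what shows in the picture. A call takes as long as a camera call.
- eyes.spot_in(name, camera): "xyz" ([x, y, z] in m, in world coordinates, good to about 4 mm: the middle of the surface that is visible of it).
- eyes.tip_of(name, camera): "xyz" ([x, y, z] in m, in world coordinates, good to about 4 mm: a listed point, or the origin of a listed thing).
The state is a dict: "clock": time; "joint_pos": joint angles; "qvel": joint speeds; "tau": joint torques, N m; "tcp_pos": TCP position; "orientation": TCP orientation; "wrist_force": force on the tool from outside, world axes, zero at the start; "ft_torque": the same for the moment, N m; "finger_gap": finger opening in m.
Only numpy, scipy, OpenCV 4.12 (cv2) and the standard library are available. Lean on these libraries where they do the work, as an engineer would, in place of code of your own. Each camera call takes 0.05 s, during which the arm holds its last target.

TASK

Pinch the two opposed side buttons of the catch on the front of the grey storage case so that its lid springs fully open, and stand the taller of the two microscope objectives upright inside on the case's floor. Then swing the lid shut and press it down until the catch holds it by itself, leaving the shorter objective, the eyepiece and the loupe where they are.

Things in the scene. Friction and masses are not known exactly. Their poses are not given: they have to be found in the camera images.
- case: grey plastic case fixed to the worktop, 100 (x) x 150 (y) x 62 mm high, 70 with lid shut; inside 92 x 142 mm, floor 6 mm above the worktop. Origin: centre of underside; x points from the front (catch side) to the hinge side, z up. Aluminium catch housing in the middle of the front: local x -50 to -85 mm, 40 mm wide (y), 16 to 52 mm above the worktop, a black button at each y end.
- catch (a point): midpoint between the two button faces: 22 mm in front of the case's front face, 34 mm above the worktop; axes as the case. Faces are 17 mm wide (x), 20 mm high (z 24 to 44 mm), 60 mm apart along the case's y, 46 mm when fully pressed. Squeeze them towards each other: the catch lets go only when both are in by about 4 mm at once.
- button_left (a joint): travel of the button on the case's +y side, m: 0 out, 0.007 fully pressed (towards the case's -y). Spring: about 1.3 N to start, 3.5 N fully in. Springs back by itself.
- button_right (a joint): the same for the button on the case's -y side (pressed towards the case's +y).
- lid (a joint): lid angle, rad: 0 shut, 1.6 fully open (upright). A weak spring opens it all the way once the catch is free and nothing is in its way, and reopens it unless latched (about 1 N at the front edge swings it shut). Pushed down to 0 it is caught by itself; the last 15 mm at the front need about 10 N. Latched it stands at up to 0.02.
- lid_front (a point): point on the lid's outer (top) face, mid-width, 10 mm behind its front edge, 94 mm from the hinge line; moves with the lid; axes as the case when shut. Lid: plate 104 mm long from the hinge, 154 wide, 8 thick; a hasp 38 mm wide, 6 thick sticks out 32 mm past the middle of its front edge, with two legs hanging 23 mm below the inner face.
- lid_hinge (a point): middle of the lid's hinge line, which runs along the case's y at the far upper edge: local x +52 mm, 62 mm above the worktop; the lid's inner face contains it.
- case_floor (a point): centre of the case's inner floor, where the objective can stand, 6 mm above the worktop
- objective_tall: the taller microscope objective, white and grey metal, round, 25 mm across and 45 mm high, tapering to its top above about 30 mm, about 90 g, standing upright and loose on the worktop. Origin: centre of its underside; z is its axis.
- objective_short: the shorter microscope objective, same shape, 25 mm across and 34 mm high, loose. Origin: centre of its underside. To be left alone; it may stand in either place.
- eyepiece: bystander: black eyepiece, 33 mm across, 41 mm high, loose; origin at the centre of its underside
- loupe: bystander: black eye loupe, 36 mm across, 34 mm high, loose; origin at the centre of its underside

How it is judged:
On the way, in this order (a step that is already met when the one before it is completed fails the run):
1. both catch buttons are pressed in together (at least 3 mm each) (value of joint each of button_left, button_right above 0.003 m), for 0.05 s.
2. the lid stands open (over 1.3 rad) (value of joint lid above 1.3 rad), for 0.2 s.
3. the tall objective stands upright on the case's floor with the lid open (over 1 rad) (x of objective_tall in the frame of case between -0.046 and 0.046 m and y of objective_tall in the frame of case between -0.071 and 0.071 m and z of objective_tall in the frame of case below 0.012 m and angle between objective_tall's own z axis and vertical below 0.15 rad and value of joint lid above 1 rad), for 0.2 s.
At the end, for the whole second after the job is handed in: Tall objective upright (within 0.15 rad), at rest on the case floor; lid shut and held by the catch (under 0.04 rad), both buttons back out (under 2 mm); short objective, eyepiece and loupe within 30 mm of their starts (x of objective_tall in the frame of case between -0.046 and 0.046 m and y of objective_tall in the frame of case between -0.071 and 0.071 m and z of objective_tall in the frame of case below 0.012 m and angle between objective_tall's own z axis and vertical below 0.15 rad and value of joint lid below 0.04 rad and value of joint each of button_left, button_right below 0.002 m and linear speed of objective_tall below 0.02 m/s and distance of each of objective_short, eyepiece, loupe from where it was at the start of the episode below 0.03 m); the robot touches nothing.
It fails at once if the short objective is displaced by more than 30 mm (distance of objective_short from where it was at the start of the episode above 0.03 m).
It fails at once if the eyepiece is displaced by more than 30 mm (distance of eyepiece from where it was at the start of the episode above 0.03 m).
It fails at once if the loupe is displaced by more than 30 mm (distance of loupe from where it was at the start of the episode above 0.03 m).
It also fails if it takes over 70 s, if anything falls off the work surface, if the arm or the gripper's body presses on something with over 40 N, if the wrist force passes 120 N, or if a joint passes its speed limit or range.

## Working session

There is one attempt and no reset: what is moved stays moved. The work goes in short steps, Python scripts to look and compute and a tool call to move; the robot and the scene stay as the last step left them, time stands still between calls to the robot, and variables do not carry over. Pictures are saved under pics/ and viewed, and the job is handed in when it is done.

Besides the shell and the picture viewer there is one more tool, called after "Emit:" as name(argument=value, ...), one argument or row to a line, values as JSON. send_rows: Moves the arm, as the interface text tells. Its arguments: {"type":"object","properties":{"targets":{"type":"array"},"newtons":{"type":"number"}},"required":["targets"]}

```bash
ls; mkdir -p pics
python3 - <<'E'
from workcell import monitor, eyes
import cv2,numpy as np
s=monitor.get_state(); print(s)
for c in ["scene","side"]:
    r=eyes.read_camera(c); cv2.imwrite(f"pics/{c}0.png",r["img"][:,:,::-1])
    print(c,r["camera_matrix"],r["k1"],r["pose"])
    for n in ["case","catch","lid_front","lid_hinge","case_floor","objective_tall","objective_short","eyepiece","loupe"]:
        try:
            print(n,[(np.round(d["xyz"],4),round(d["conf"],2)) for d in eyes.tip_of(n,c)][:3])
        except Exception as e: print(n,e)
E
```

```text
pics
{'clock': 0.0, 'joint_pos': array([1.09538825e+00, 3.14006311e-01, 4.50130026e-02, 1.30362638e+00,
       1.54941676e-05, 1.43118323e+00]), 'qvel': array([-0.00195301, -0.00014631, -0.00102473, -0.00095865,  0.00113567,
       -0.00037198]), 'tau': array([ 9.82352722e-04, -4.80622029e+01,  2.98533833e+01,  1.93255325e-02,
       -2.12995114e-04, -6.07149531e-06]), 'tcp_pos': array([0.18925218, 0.54242777, 0.23041944]), 'orientation': array([ 4.12406662e-04,  8.15327774e-01,  5.78998955e-01, -8.13106248e-04]), 'wrist_force': array([ 0.16949199, -0.466437  ,  0.41526094]), 'ft_torque': array([ 0.00351666, -0.02121331, -0.02429361]), 'finger_gap': 0.08520084373165848}
scene [[457.16845034   0.         281.56073645]
 [  0.         457.16845034 212.68371358]
 [  0.           0.           1.        ]] -0.1396206651154528 [[ 0.86699096 -0.3821682   0.31980329  0.24426785]
 [-0.4980788  -0.64445035  0.58017347 -0.56082745]
 [-0.01562651 -0.66229239 -0.74908251  0.79249959]
 [ 0.          0.          0.          1.        ]]
case [(array([0.5452, 0.1404, 0.0673]), 0.71), (array([ 0.5846,
[... 655 characters left out ...]
 0.89471657 -0.26022891  0.36299196  0.24440685]
 [-0.44658342 -0.53351623  0.71827827 -0.60868136]
 [ 0.00674533 -0.80476167 -0.59355973  0.59047958]
 [ 0.          0.          0.          1.        ]]
case [(array([5.882e-01, 1.344e-01, 5.000e-04]), 0.97)]
catch [(array([0.5142, 0.1365, 0.0297]), 0.72)]
lid_front [(array([0.5405, 0.1381, 0.0673]), 0.77)]
lid_hinge [(array([0.6393, 0.1396, 0.0654]), 0.98), (array([ 0.4101, -0.2262,  0.0005]), 0.55)]
case_floor []
objective_tall [(array([ 0.4456, -0.0821, -0.0016]), 0.64)]
objective_short [(array([0.4236, 0.0507, 0.002 ]), 0.55)]
eyepiece [(array([ 0.5198, -0.1309,  0.0011]), 0.91)]
loupe [(array([ 4.104e-01, -2.244e-01,  3.000e-04]), 0.85)]
```

View pics/scene0.png

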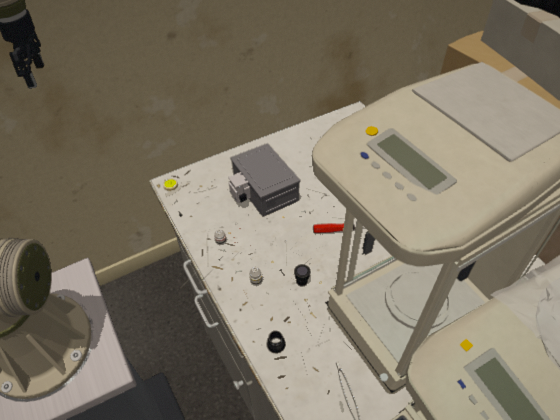

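View pics/side0.png

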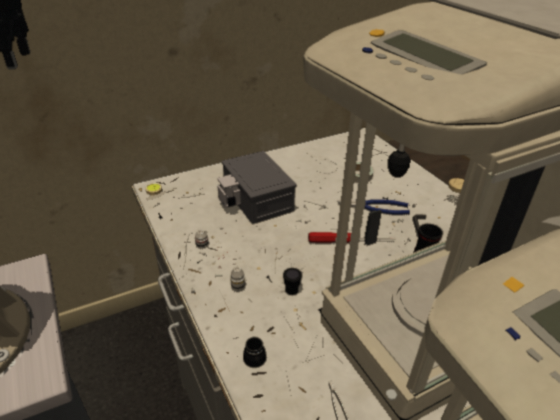

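The scene view shows the case at about (265,180) with its catch at (238,188), objectives at (220,237) and (256,275), the eyepiece at (302,273) and the loupe at (276,341). Next I measure heights and the case's yaw from depth.

```bash
cat > h.py <<'E'
from workcell import monitor, eyes
import cv2,numpy as np
from scipy.spatial.transform import Rotation as R
def toolT(s):
    q=s["orientation"];T=np.eye(4);T[:3,:3]=R.from_quat([q[1],q[2],q[3],q[0]]).as_matrix();T[:3,3]=s["tcp_pos"];return T
def cloud(c,save=None):
    s=monitor.get_state()
    r=eyes.read_camera(c)
    if save: cv2.imwrite(save,r["img"][:,:,::-1])
    T=r["pose"] if "pose" in r else toolT(s)@r["T_tool_cam"]
    z=r["z_map"];h,w=z.shape;v,u=np.mgrid[:h,:w].astype(np.float32)
    K=r["camera_matrix"];k=r["k1"]
    p=cv2.undistortPoints(np.stack([u.ravel(),v.ravel()],1)[:,None],K,np.array([k,0,0,0,0.])).reshape(h,w,2)
    P=np.dstack([p[...,0]*z,p[...,1]*z,z])@T[:3,:3].T+T[:3,3]
    P[z==0]=np.nan
    return P,r,T
E
python3 - <<'E'
from h import *
for c in ["scene","side"]:
    P,r,T=cloud(c)
    for n,xy in dict(A=(0.424,0.05),B=(0.446,-0.083),eye=(.522,-.132),loupe=(.409,-.227)).items():
        m=np.hypot(P[...,0]-xy[0],P[...,1]-xy[1])<0.03
        q=P[m];o=q[q[:,2]>0.012]
        tab=np.median(q[q[:,2]<0.008][:,2])
        t=o[o[:,2]>np.percentile(o[:,2],70)]
        print(c,n,len(o),"top",np.round(np.sort(o[:,2])[-6:],4),"tab",round(float(tab),4),"med",np.round((o[:,:2].min(0)+o[:,:2].max(0))/2,4))
    m=(abs(P[...,2]-0.070)<0.006)&(abs(P[...,0]-.59)<.12)&(abs(P[...,1]-.138)<.12)
    q=P[m]; rect=cv2.minAreaRect(q[:,:2].astype(np.float32)*1000); print("lid",rect,np.median(q[:,2]))
    # obstacles
    for zmin in (0.08,):
        m=(P[...,2]>zmin)&(P[...,0]>0.3)&(P[...,0]<.9)&(abs(P[...,1])<.5)
        q=P[m]; H,_,_=np.histogram2d(q[:,0],q[:,1],bins=[np.arange(.3,.91,.05),np.arange(-.5,.51,.1)]);print(H.astype(int))
E
```

```text
scene A 125 top [0.0351 0.0351 0.0352 0.0352 0.0358 0.0359] tab 0.0007 med [0.4242 0.0472]
scene B 178 top [0.0459 0.046  0.0466 0.047  0.0472 0.0485] tab 0.0002 med [ 0.4428 -0.0863]
scene eye 256 top [0.0431 0.0431 0.0431 0.0435 0.0438 0.0439] tab 0.0005 med [ 0.5232 -0.1313]
scene loupe 248 top [0.0357 0.036  0.0363 0.0367 0.037  0.0374] tab 0.0006 med [ 0.409  -0.2277]
lid ((571.35693359375, 139.10838317871094), (139.47183227539062, 157.03021240234375), 0.23958057165145874) 0.07182806261638885
[[   0    0    0    0    0    0    0    0    0    0]
 [   0    0    0    0    0    0    0    0    0    0]
 [ 603    0    0    0    0    0    0    0    0    0]
 [2987 4204 2284    0    0    0    0    0    0    0]
 [5487 4171 3376    0    0    0    0    0    0    0]
 [4021 3055 2890    0    0    0    0    0    0    0]
 [2398 4672 2944    0    0    0    0    0    0    0]
 [ 990 2838 1734    0    0    0    0    0    0    0]
 [ 107 1013  684    0    0    0    0    0    0    0]
 [ 742 2505   49    0    0    0    0    0    0    0]
 [   0    0    0    0    0    0    0    0    0    0]
 [   0    0   
[... 596 characters left out ...]
    0]
 [    0     0     0     0     0     0     0     0     0     0]
 [ 1527     0     0     0     0     0     0     0     0     0]
 [ 5843  6114  2436     0     0     0     0     0     0     0]
 [11236  4242  4105     0     0     0     0     0     0     0]
 [ 4389  2435  3566     0     0     0     0     0     0     0]
 [  318  4093  2860     0     0     0     0     0     0     0]
 [    0   783   642     0     0     0     0     0     0     0]
 [    0  1946   141     0     0     0     0     0     0     0]
 [    0  2656  1498     0     0     0     0     0     0     0]
 [    0     0     0     0     0     0     0     0     0     0]
 [    0     0     0     0     0     0     0     0     0     0]]
```

Emit:
send_rows(
  targets=[
    [0.029,-0.037,0,2,0],
    [0.029,-0.037,0,2,0],
    [0.029,-0.037,0,2,0],
    [0.029,-0.037,0,2,0],
    [0.029,-0.037,0,2,0],
    [0.029,-0.037,0,2,0],
    [0.029,-0.037,0,2,0],
    [0.029,-0.037,0,2,0],
    [0.029,-0.037,0,2,0],
    [0.029,-0.037,0,1.2,0],
    [0.02,-0.035,0,0,0],
    [0,0,0,0,0],
  ],
  newtons=30,
)

```text
clock: 2.3
tcp_pos: [0.5021, 0.134, 0.2311]
orientation: [0.001, 0.71, 0.705, 0.0]
wrist_force: [-0.6, 1.1, 0.3]
finger_gap: 0.085
```

Run:
```python
from h import *
s=monitor.get_state();print(s["clock"],s["tcp_pos"],s["orientation"])
P,r,T=cloud("wrist","pics/w1.png")
for n in ["case","catch","lid_front","lid_hinge","button_left","button_right"]:
    print(n,[(np.round(d["xyz"],4),round(d["conf"],2)) for d in eyes.tip_of(n,"wrist")][:2])
m=(abs(P[...,2]-0.070)<0.007)&(abs(P[...,0]-.59)<.12)&(abs(P[...,1]-.138)<.12)
q=P[m]; print(cv2.minAreaRect(q[:,:2].astype(np.float32)*1000),np.median(q[:,2]))
h=q[q[:,0]<.53];print("hasp",h[:,:2].min(0),h[:,:2].max(0))
l=q[q[:,0]>.545];print("lid",l[:,:2].min(0),l[:,:2].max(0))
```

```text
2.3 [0.50214424 0.13400998 0.23106507] [7.84096040e-04 7.09548945e-01 7.04655713e-01 7.15907431e-05]
case [(array([0.5844, 0.1423, 0.0024]), 0.82)]
catch [(array([0.512 , 0.1362, 0.0327]), 0.95)]
lid_front [(array([0.5425, 0.1343, 0.0736]), 0.82), (array([ 0.5248, -0.1279,  0.0038]), 0.51)]
lid_hinge []Traceback (most recent call last):
  File "<stdin>", line 5, in <module>
ValueError: it knows: case, case_floor, catch, eyepiece, lid_front, lid_hinge, loupe, objective_short, objective_tall
```

View pics/w1.png

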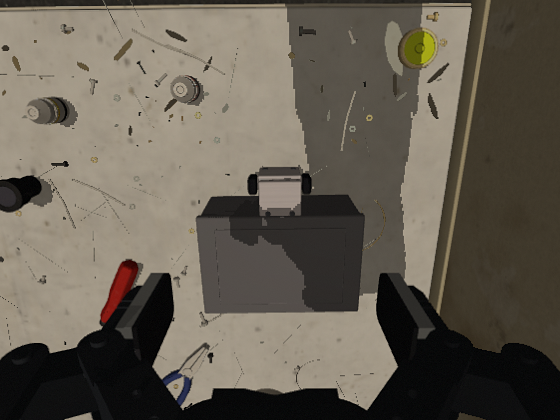

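The wrist image shows the case square to the axes, with the catch at (280,185) and its black buttons at (252,184) and (307,184). The objectives are at (185,90) for the short one and (48,110) for the tall one.

Run:
```python
from h import *
P,r,T=cloud("wrist")
m=(abs(P[...,2]-0.070)<0.007)&(abs(P[...,0]-.59)<.12)&(abs(P[...,1]-.138)<.12)
q=P[m]; print(cv2.minAreaRect(q[:,:2].astype(np.float32)*1000),np.median(q[:,2]))
h=q[q[:,0]<.53];print("hasp",h[:,:2].min(0),h[:,:2].max(0))
l=q[q[:,0]>.545];print("lid",l[:,:2].min(0),l[:,:2].max(0))
for c in [(175,196,240,260),(175,196,300,314)]:
    a=P[c[0]:c[1],c[2]:c[3]].reshape(-1,3);print(np.round(np.nanpercentile(a,[2,20,50,80,98],axis=0),4))
# lid edges yaw: front/hinge edge fit
ys=np.arange(l[:,1].min()+.01,l[:,1].max()-.01,.005)
e=[l[abs(l[:,1]-y)<.003][:,0].max() for y in ys];print("hinge edge slope deg",np.degrees(np.polyfit(ys,e,1)[0]),np.mean(e))
e=[l[abs(l[:,0]-x)<.003][:,1].max() for x in np.arange(.56,.63,.005)];print(np.degrees(np.polyfit(np.arange(.56,.63,.005),e,1)[0]))
hs=np.array(h);
for x in (.505,.51,.515,.52,.525):
    k=h[abs(h[:,0]-x)<.003]
    if len(k):print(x,k[:,1].min(),k[:,1].max(),np.median(k[:,2]))
```

```text
((570.299072265625, 138.660400390625), (137.04449462890625, 154.78424072265625), 0.2254677563905716) 0.0726848601604887
hasp [0.50173458 0.11898015] [0.52996401 0.15627715]
lid [0.54500903 0.06119612] [0.63865243 0.21626843]
[[5.012e-01 1.012e-01 5.000e-04]
 [5.050e-01 1.082e-01 2.900e-03]
 [5.102e-01 1.141e-01 4.470e-02]
 [5.156e-01 1.212e-01 5.390e-02]
 [5.303e-01 1.248e-01 7.130e-02]]
[[5.054e-01 1.630e-01 1.000e-04]
 [5.104e-01 1.658e-01 1.200e-03]
 [5.160e-01 1.730e-01 2.200e-03]
 [5.248e-01 1.779e-01 4.460e-02]
 [5.327e-01 1.804e-01 4.640e-02]]
hinge edge slope deg -0.17465846533345353 0.637564328918282
0.6588036586644374
0.505 0.11942126059000356 0.1559159152013375 0.07062080441029925
0.51 0.11936092857616327 0.15596109615351791 0.0709719682193165
0.515 0.11925327438817357 0.15604348334688675 0.07081830638018768
0.52 0.11913262938435595 0.156172399514656 0.07072566757995674
0.525 0.11902778534044 0.15626992372150056 0.07086600157323267
```

Emit:
send_rows(
  targets=[
    [0.011,0.004,-0.03,0,0],
    [0,0,-0.04,0,0],
    [0,0,-0.04,0,0],
    [0,0,-0.03,0,0],
    [0,0,-0.025,0,0],
    [0,0,-0.02,0,0],
    [0,0,-0.016,0,0],
    [0,0,-0.008,0,0],
    [0,0,-0.006,0,0],
    [0,0,0,0,0],
  ],
)

```text
clock: 3.6
tcp_pos: [0.5101, 0.1424, 0.0161]
orientation: [-0.0, 0.707, 0.707, -0.0]
wrist_force: [-1.0, -0.1, 1.0]
finger_gap: 0.0852
```

Run:
```python
from h import *
P,r,T=cloud("wrist","pics/w2.png")
s=monitor.get_state();print(s["clock"],s["tcp_pos"],s["wrist_force"])
```

```text
3.65 [0.51056786 0.14234559 0.01665903] [ 0.76534941 -0.41548933 -0.78512935]
```

View pics/w2.png

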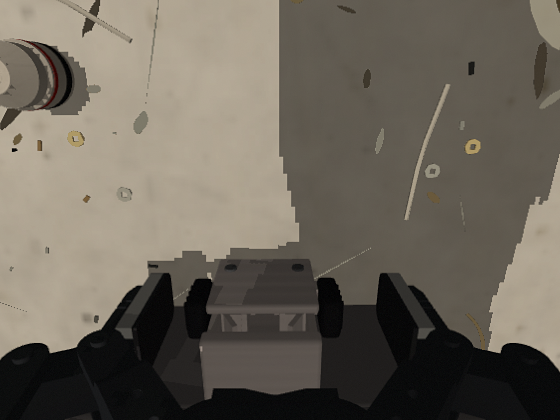

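The housing sits between the fingers, with the button outer faces at columns 187 and 343 and the finger pads at 172 and 378. The fingers are about 4 mm too far towards +y.

Emit:
send_rows(
  targets=[
    [0.003,-0.004,-0.001,0,0],
    [0,0,0,0,60],
    [0,0,0,0,90],
    [0,0,0,0,110],
    [0,0,0,0,130],
    [0,0,0,0,140],
    [0,0,0,0,140],
  ],
  newtons=25,
)

```text
clock: 4.35
tcp_pos: [0.5138, 0.1381, 0.0166]
orientation: [0.0, 0.707, 0.707, 0.001]
wrist_force: [-2.6, 0.1, 10.1]
finger_gap: 0.0425
```

Run:
```python
from h import *
P,r,T=cloud("wrist","pics/w3.png")
cloud("side","pics/s3.png")
s=monitor.get_state();print(s["clock"],s["tcp_pos"],s["wrist_force"],s["finger_gap"])
```

```text
4.45 [0.5137911  0.13812113 0.01655546] [-2.43581021  0.23727373  9.61387616] 0.04271037259498659
```

View pics/w3.png

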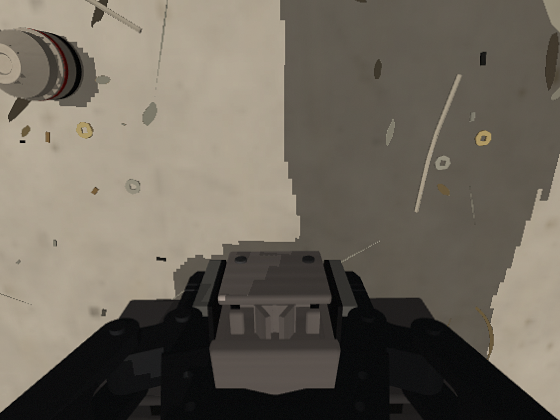

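View pics/s3.png

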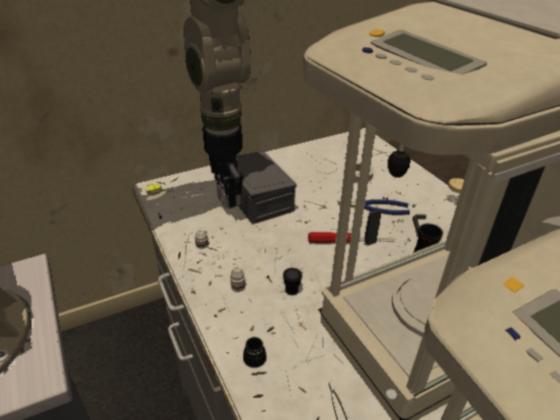

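The hasp is raised against the gripper and the gap is 42.5 mm, so the buttons are in and the lid is pushing up. I'll lift a little while still pinching, then open and back off forwards.

Emit:
send_rows(
  targets=[
    [0,0,0.005,0,140],
    [0,0,0.005,0,140],
    [-0.004,0,0.002,0,60],
    [-0.008,0,0,0,0],
    [-0.015,0,0,0,0],
    [-0.025,0,0,0,0],
    [-0.03,0,0,0,0],
    [-0.03,0,0,0,0],
    [0,0,0.03,0,0],
    [0,0,0.04,0,0],
  ],
)

```text
clock: 5.45
tcp_pos: [0.397, 0.1374, 0.0965]
orientation: [-0.002, 0.707, 0.707, -0.002]
wrist_force: [1.9, -0.0, 0.5]
finger_gap: 0.0854
```

Run:
```python
from h import *
cloud("side","pics/s4.png")
s=monitor.get_state();print(s["clock"],s["tcp_pos"],s["wrist_force"],s["finger_gap"])
```

```text
5.5 [0.40252883 0.13827108 0.10370849] [1.6986498  1.47459284 3.46783539] 0.08528720831239422
```

View pics/s4.png

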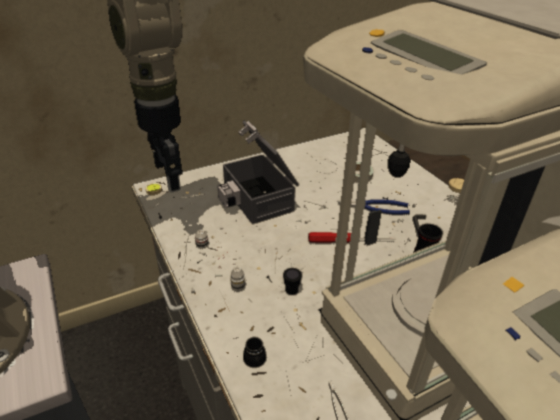

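The lid is fully open. Next I go to the tall objective.

Emit:
send_rows(
  targets=[
    [0,0,0.05,0,0],
    [0,0,0.03,0,0],
    [0.01,-0.035,0,0,0],
    [0.01,-0.035,0,0,0],
    [0.01,-0.035,0,0,0],
    [0.01,-0.035,0,0,0],
    [0,-0.035,0,0,0],
    [0,-0.035,0,0,0],
    [0,-0.011,0,0,0],
    [0,0,0,0,0],
  ],
)

```text
clock: 6.5
tcp_pos: [0.4411, -0.084, 0.1776]
orientation: [0.0, 0.708, 0.706, 0.0]
wrist_force: [0.4, 0.7, -0.0]
finger_gap: 0.0853
```

Run:
```python
from h import *
P,r,T=cloud("wrist","pics/w5.png")
s=monitor.get_state();print(s["clock"],s["tcp_pos"])
for n in ["objective_tall","objective_short","eyepiece"]:
    print(n,[(np.round(d["xyz"],4),round(d["conf"],2)) for d in eyes.tip_of(n,"wrist")][:2])
for n,xy in dict(A=(0.424,0.047),B=(0.444,-0.085)).items():
    m=(np.hypot(P[...,0]-xy[0],P[...,1]-xy[1])<0.03)&(P[...,2]>.012)
    q=P[m]
    if len(q)<5: continue
    b=q[q[:,2]>q[:,2].max()-.006]
    print(n,len(q),q.min(0),q.max(0),"top",(b.min(0)+b.max(0))/2)
```

```text
6.55 [ 0.44099304 -0.0829462   0.17748486]
objective_tall [(array([ 0.4424, -0.0809, -0.0025]), 0.63), (array([0.585 , 0.1409, 0.0048]), 0.31)]
objective_short [(array([4.282e-01, 4.730e-02, 2.000e-04]), 0.78)]
eyepiece [(array([ 0.5257, -0.1287,  0.0024]), 0.8)]
A 854 [0.41207502 0.03556102 0.01203338] [0.43724908 0.05926251 0.03798767] top [0.42496904 0.04784485 0.03501241]
B 6013 [ 0.42229391 -0.10761198  0.01217301] [ 0.45430639 -0.06186216  0.26738443] top [ 0.42598227 -0.08474467  0.26438454]
```

View pics/w5.png

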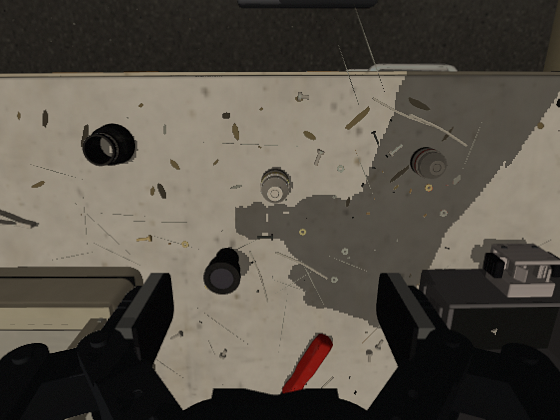

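The tall objective is at (275,185), the eyepiece at (222,272), the loupe at (108,145) and the short objective at (428,163).

Run:
```python
from h import *
P,r,T=cloud("wrist")
m=(np.hypot(P[...,0]-.443,P[...,1]+.083)<0.025)&(P[...,2]>.012)&(P[...,2]<.06)
q=P[m]
for lo,hi in((.012,.03),(.03,.04),(.04,.06)):
    b=q[(q[:,2]>lo)&(q[:,2]<hi)];print(len(b),b.min(0),b.max(0),(b.min(0)+b.max(0))/2)
m=(P[...,1]<-.1)&(P[...,2]>.08)&(P[...,1]>-.5)&(P[...,0]>.46);b=P[m]
b=b[b[:,2]<.16]
if len(b):print("balance max y",b[:,1].max(),b.min(0))
```

```text
196 [ 0.43074819 -0.09668087  0.0120498 ] [ 0.44794735 -0.07192792  0.02997006] [ 0.43934777 -0.0843044   0.02100993]
208 [ 0.43163309 -0.09515441  0.03006524] [ 0.45451382 -0.07326493  0.03995903] [ 0.44307345 -0.08420967  0.03501213]
396 [ 0.43357373 -0.09396357  0.04006816] [ 0.4522717  -0.07513885  0.04852882] [ 0.44292271 -0.08455121  0.04429849]
balance max y -0.21305524799351983 [ 0.52421479 -0.30186808  0.08000263]
```

Emit:
send_rows(
  targets=[
    [0.002,-0.001,-0.04,0,0],
    [0,0,-0.04,0,0],
    [0,0,-0.035,0,0],
    [0,0,-0.03,0,0],
    [0,0,-0.018,0,0],
    [0,0,-0.009,0,0],
    [0,0,0,0,0],
    [0,0,0,0,110],
    [0,0,0,0,170],
    [0,0,0,0,230],
    [0,0,0,0,230],
    [0,0,0,0,230],
  ],
  newtons=40,
)

```text
clock: 7.95
tcp_pos: [0.4441, -0.0844, 0.0062]
orientation: [0.001, 0.707, 0.707, 0.0]
wrist_force: [-0.0, 0.2, 5.0]
finger_gap: 0.0231
```

Run:
```python
from h import *
cloud("wrist","pics/w6.png")
s=monitor.get_state();print(s["clock"],s["tcp_pos"],s["wrist_force"],s["finger_gap"])
```

```text
8.0 [ 0.44406291 -0.08440324  0.00615529] [-0.54605958  0.28362189  5.12221251] 0.022394505809180808
```

View pics/w6.png

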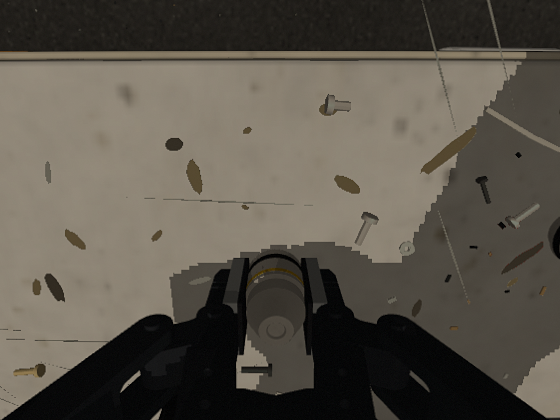

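The objective is held between the pads at (275,290), upright. Now I lift and carry it over the case.

Emit:
send_rows(
  targets=[
    [0,0,0.015,0,230],
    [0,0,0.03,0,230],
    [0,0,0.04,0,230],
    [0,0,0.04,0,230],
    [0.022,0.037,0.02,0,230],
    [0.022,0.037,0,0,230],
    [0.022,0.037,0,0,230],
    [0.022,0.037,0,0,230],
    [0.022,0.037,0,0,230],
    [0.016,0.02,0,0,230],
    [0.005,0.017,0,0,230],
    [0,0,0,0,230],
  ],
)

```text
clock: 9.2
tcp_pos: [0.5744, 0.1396, 0.1498]
orientation: [-0.0, 0.707, 0.708, -0.0]
wrist_force: [-0.2, -0.5, -1.9]
finger_gap: 0.0229
```

Run:
```python
from h import *
P,r,T=cloud("wrist","pics/w7.png")
cloud("scene","pics/c7.png")
s=monitor.get_state();print(s["clock"],s["tcp_pos"],s["wrist_force"],s["finger_gap"])
print([(np.round(d["xyz"],4),round(d["conf"],2)) for d in eyes.tip_of("objective_tall","wrist")][:2])
```

```text
9.3 [0.5735703 0.1376415 0.1499811] [-0.68560894  0.16777971 -1.87911121] 0.022546933631719227
[(array([0.5724, 0.1447, 0.1455]), 0.85)]
```

View pics/w7.png

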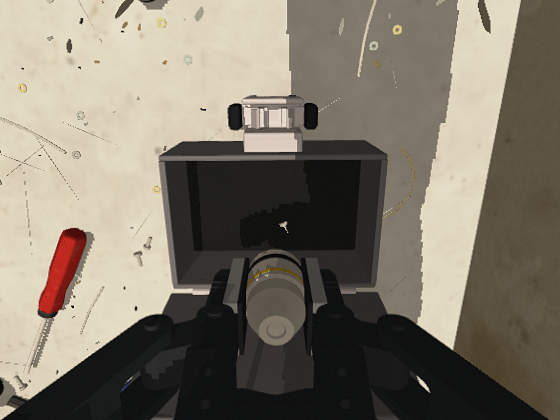

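View pics/c7.png

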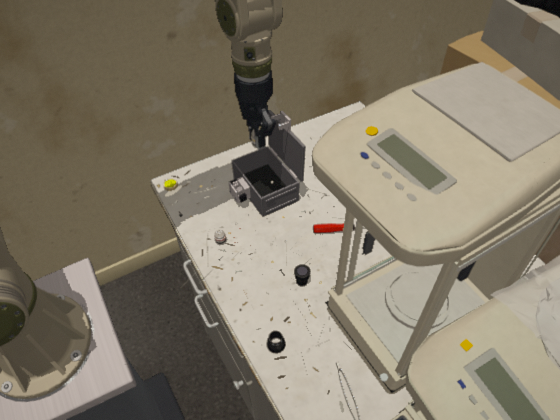

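The objective is held upright over the open case. A small screw shows on the case floor at (284,227), so I'll locate it and stay clear of it.

Run:
```python
from h import *
P,r,T=cloud("wrist")
for v,u in((227,284),(222,280),(232,285),(200,240),(245,240),(245,330),(175,330)): print(v,u,np.round(P[v,u],4))
# objective held: camera-to-tilt
m=(np.hypot(P[...,0]-.574,P[...,1]-.138)<.02)&(P[...,2]>.12)&(P[...,2]<.2)
vv,uu=np.where(m);k=(uu>252)&(uu<300);q=P[vv[k],uu[k]];print(q.min(0),q.max(0))
```

```text
227 284 [0.6081 0.1448 0.01  ]
222 280 [0.6048 0.1414 0.0066]
232 285 [0.6137 0.1458 0.0078]
200 240 [0.5848 0.1076 0.0067]
245 240 [0.6262 0.1063 0.0074]
245 330 [0.6263 0.1855 0.0072]
175 330 [0.5633 0.1826 0.0062]
[0.55952827 0.12729101 0.14999094] [0.57972327 0.14767993 0.19181075]
```

Emit:
send_rows(
  targets=[
    [-0.004,0,-0.03,0,230],
    [0,0,-0.03,0,230],
    [0,0,-0.03,0,230],
    [0,0,-0.02,0,230],
    [0,0,-0.015,0,230],
    [0,0,-0.007,0,230],
    [0,0,-0.003,0,230],
    [0,0,0,0,230],
  ],
)

```text
clock: 10.2
tcp_pos: [0.5706, 0.1374, 0.0157]
orientation: [0.0, 0.708, 0.707, 0.0]
wrist_force: [0.1, 0.0, -2.0]
finger_gap: 0.0226
```

Emit:
send_rows(
  targets=[
    [0,0,-0.002,0,230],
    [0,0,-0.001,0,230],
    [0,0,0,0,230],
  ],
)

```text
clock: 10.5
tcp_pos: [0.5708, 0.138, 0.0128]
orientation: [0.0, 0.707, 0.707, 0.0]
wrist_force: [0.5, 0.9, -1.5]
finger_gap: 0.0227
```

Emit:
send_rows(
  targets=[
    [0,0,-0.001,0,230],
    [0,0,0,0,230],
    [0,0,0,0,170],
    [0,0,0,0,130],
    [0,0,0,0,100],
    [0,0,0,0,100],
    [0,0,0.01,0,100],
    [0,0,0.02,0,100],
    [0,0,0.04,0,100],
    [0,0,0.05,0,100],
    [0,0,0.03,0,100],
    [0,0,0,0,100],
  ],
)

```text
clock: 11.7
tcp_pos: [0.5739, 0.1383, 0.1678]
orientation: [0.003, 0.707, 0.707, 0.004]
wrist_force: [-0.2, -0.4, -0.0]
finger_gap: 0.052
```

Run:
```python
from h import *
P,r,T=cloud("wrist","pics/w8.png")
cloud("scene","pics/c8.png")
s=monitor.get_state();print(s["clock"],s["tcp_pos"],s["wrist_force"],s["finger_gap"])
print([(np.round(d["xyz"],4),round(d["conf"],2)) for d in eyes.tip_of("objective_tall","wrist")][:2])
m=(np.hypot(P[...,0]-.570,P[...,1]-.138)<.022)&(P[...,2]>.012)&(P[...,2]<.07);q=P[m]
for lo,hi in((.012,.03),(.03,.04),(.04,.06)):
    b=q[(q[:,2]>lo)&(q[:,2]<hi)];print(len(b),b.min(0),b.max(0),(b.min(0)+b.max(0))/2)
```

```text
11.8 [0.57110763 0.13798659 0.16265531] [-0.48567325  0.14592753 -0.63388785] 0.05223690802925226
[(array([0.5697, 0.1395, 0.0056]), 0.94)]
122 [0.55748351 0.12578134 0.01275526] [0.56966368 0.1503066  0.02995729] [0.56357359 0.13804397 0.02135627]
164 [0.55747874 0.12561785 0.03027436] [0.57518865 0.14979375 0.03981367] [0.56633369 0.1377058  0.03504402]
636 [0.55895689 0.12676174 0.04002022] [0.58064737 0.14873343 0.05405708] [0.56980213 0.13774758 0.04703865]
```

View pics/w8.png

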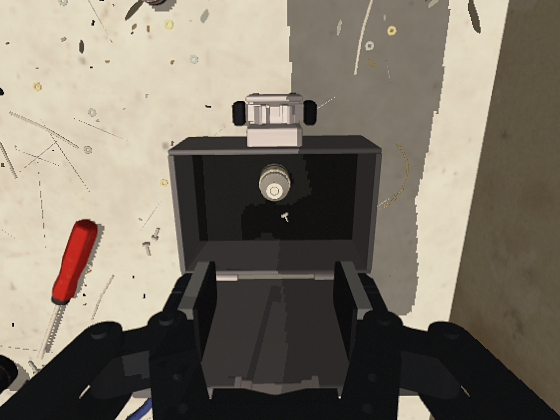

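The objective stands at (274,183) in the picture, world (0.570, 0.138), with its top at about 0.051. It is upright and clear of the fingers. Next I go behind the lid with the fingers shut.

Emit:
send_rows(
  targets=[
    [0,0,0.05,0,150],
    [0,0,0.05,0,255],
    [0,0,0.02,0,255],
    [0.03,0,0,0,255],
    [0.04,0,0,0,255],
    [0.04,0,0,0,255],
    [0.01,0,0,0,255],
    [0,0,-0.03,0,255],
    [0,0,0,0,255],
  ],
  newtons=30,
)

```text
clock: 12.75
tcp_pos: [0.688, 0.1376, 0.2436]
orientation: [-0.004, 0.707, 0.707, -0.005]
wrist_force: [-2.3, -0.2, -0.8]
finger_gap: -0.0001
```

Run:
```python
from h import *
P,r,T=cloud("side","pics/s9.png")
s=monitor.get_state();print(s["clock"],s["tcp_pos"],s["joint_pos"],s["finger_gap"])
P,r,T=cloud("scene","pics/c9.png")
m=(P[...,0]>.62)&(P[...,0]<.68)&(abs(P[...,1]-.138)<.08)&(P[...,2]>.08)&(P[...,2]<.21);q=P[m];print(len(q),q.min(0),q.max(0),np.polyfit(q[:,2],q[:,0],1))
```

```text
12.8 [0.68833904 0.137639   0.2465056 ] [8.31057265e-02 5.91081173e-01 5.12919297e-01 1.50203352e+00
 8.28793348e-05 8.39445257e-02] 0.0005991931233958448
1351 [0.6200109  0.06092465 0.08025857] [0.65042035 0.21508114 0.20046383] [-0.00130039  0.64042574]
```

View pics/s9.png

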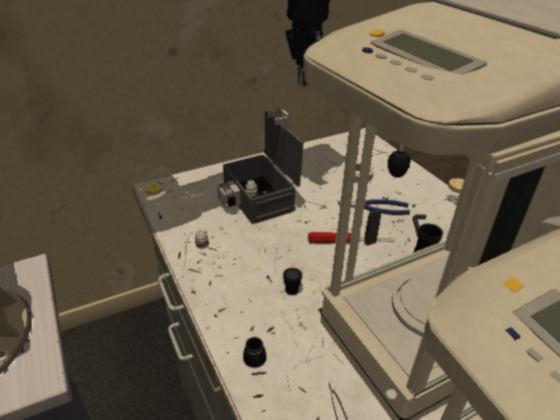

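The lid stands upright at (285,145) with the objective inside at (251,185), and the shut fingers are above and behind the lid. I'll lower them.

Emit:
send_rows(
  targets=[
    [0,0,-0.03,0,255],
    [0,0,-0.03,0,255],
    [0,0,-0.03,0,255],
    [0,0,0,0,255],
    [0,0,0,0,255],
  ],
)

```text
clock: 13.35
tcp_pos: [0.6904, 0.138, 0.1627]
orientation: [0.0, 0.707, 0.707, 0.0]
wrist_force: [0.8, -0.1, 0.6]
finger_gap: 0.0001
```

Run:
```python
import numpy as np
for th in [1.6,1.4,1.2,1.0,.8,.6,.4,.3,.2,.1,0]:
    s=.088;print(th,round(.638-s*np.cos(th)+.008*np.sin(th)+.011,4),round(.062+s*np.sin(th)+.008*np.cos(th),4))
```

```text
1.6 0.6596 0.1497
1.4 0.6419 0.1501
1.2 0.6246 0.1469
1.0 0.6082 0.1404
0.8 0.5934 0.1307
0.6 0.5809 0.1183
0.4 0.5711 0.1036
0.3 0.5673 0.0956
0.2 0.5643 0.0873
0.1 0.5622 0.0787
0 0.561 0.07
```

Emit:
send_rows(
  targets=[
    [-0.015,0,-0.006,0,255],
    [-0.015,0,-0.006,0,255],
    [-0.009,0,0,0,255],
    [-0.009,0,0,0,255],
    [-0.009,0,-0.002,0,255],
    [-0.008,0,-0.002,0,255],
    [-0.008,0,-0.003,0,255],
    [-0.008,0,-0.004,0,255],
    [-0.008,0,-0.005,0,255],
    [-0.007,0,-0.005,0,255],
    [0,0,0,0,255],
  ],
)

```text
clock: 14.45
tcp_pos: [0.5928, 0.1379, 0.1273]
orientation: [-0.001, 0.707, 0.707, -0.001]
wrist_force: [0.5, 0.4, 0.5]
finger_gap: -0.0004
```

Run:
```python
from h import *
P,r,T=cloud("side","pics/s10.png")
s=monitor.get_state();print(s["clock"],s["tcp_pos"],s["wrist_force"])
```

```text
14.5 [0.59358284 0.13793397 0.12781316] [-0.61007431  0.07487153  0.41587276]
```

View pics/s10.png

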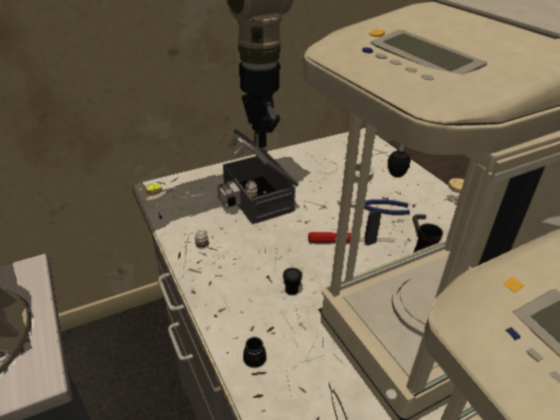

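The lid is following the fingers down, at about 0.8 rad. I'll keep going along the arc.

Emit:
send_rows(
  targets=[
    [-0.007,0,-0.005,0,255],
    [-0.006,0,-0.006,0,255],
    [-0.005,0,-0.007,0,255],
    [-0.005,0,-0.007,0,255],
    [-0.005,0,-0.008,0,255],
    [-0.005,0,-0.008,0,255],
    [-0.003,0,-0.006,0,255],
    [0,0,0,0,255],
  ],
)

```text
clock: 15.3
tcp_pos: [0.5569, 0.1378, 0.08]
orientation: [-0.001, 0.707, 0.707, -0.001]
wrist_force: [-0.9, 0.1, 0.9]
finger_gap: -0.0003
```

Emit:
send_rows(
  targets=[
    [-0.003,0,-0.004,0,255],
    [0,0,-0.003,0,255],
    [0,0,-0.003,0,255],
    [0,0,0,0,255],
  ],
)

```text
clock: 15.7
tcp_pos: [0.5562, 0.138, 0.0724]
orientation: [0.001, 0.707, 0.707, 0.001]
wrist_force: [0.4, 0.4, 4.3]
finger_gap: 0.0
```

Emit:
send_rows(
  targets=[
    [0,0,-0.002,0,255],
    [0,0,-0.001,0,255],
    [0,0,0,0,255],
  ],
)

```text
clock: 16.0
tcp_pos: [0.5559, 0.138, 0.069]
orientation: [0.0, 0.707, 0.707, 0.0]
wrist_force: [-1.4, -0.4, 7.5]
finger_gap: -0.0003
```

Emit:
send_rows(
  targets=[
    [0,0,-0.001,0,255],
    [0,0,-0.001,0,255],
    [0,0,0,0,255],
  ],
)

```text
clock: 16.3
tcp_pos: [0.5559, 0.138, 0.0679]
orientation: [0.0, 0.707, 0.707, 0.001]
wrist_force: [-3.5, -0.3, 14.2]
finger_gap: -0.0002
```

Emit:
send_rows(
  targets=[
    [0,0,-0.001,0,255],
    [0,0,-0.001,0,255],
    [0,0,0,0,255],
  ],
)

```text
clock: 16.6
tcp_pos: [0.5559, 0.138, 0.0669]
orientation: [0.001, 0.707, 0.707, 0.001]
wrist_force: [-6.3, -1.1, 21.4]
finger_gap: -0.0004
```

Emit:
send_rows(
  targets=[
    [0,0,-0.001,0,255],
    [0,0,-0.001,0,255],
    [0,0,0,0,255],
  ],
)

```text
clock: 16.9
tcp_pos: [0.5558, 0.138, 0.0658]
orientation: [0.001, 0.707, 0.707, 0.001]
wrist_force: [-8.2, -0.3, 27.5]
finger_gap: -0.0004
```

Run:
```python
from h import *
P,r,T=cloud("wrist","pics/w11.png")
s=monitor.get_state();print(s["clock"],s["tcp_pos"],s["wrist_force"])
for n in [(.525,.11),(.575,.09),(.61,.09),(.575,.18),(.61,.18),(.548,.09),(.548,.18)]:
    m=(np.hypot(P[...,0]-n[0],P[...,1]-n[1])<.006)
    if m.any(): print(n,np.median(P[m][:,2]))
```

```text
16.95 [0.55585376 0.13802941 0.06587837] [-9.42912328 -1.76681879 26.34062472]
(0.525, 0.11) 0.0450343023110564
(0.575, 0.09) 0.06938365647555941
(0.61, 0.09) 0.07102531809256961
(0.575, 0.18) 0.06940591825018153
(0.548, 0.09) 0.14125377993132793
(0.548, 0.18) 0.14101591823995324
```

View pics/w11.png

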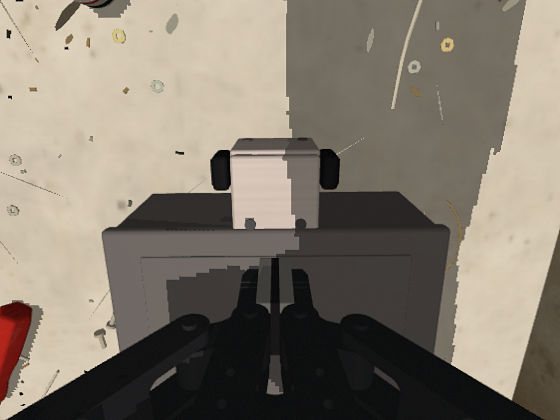

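The lid lies flat, with the hasp over the housing (275,190) and both buttons out at (220,168) and (330,168). I'll back off upwards and check whether it holds.

Emit:
send_rows(
  targets=[
    [0,0,0.005,0,255],
    [0,0,0.01,0,255],
    [0,0,0.03,0,255],
    [-0.02,0,0.05,0,255],
    [-0.02,0,0.05,0,255],
    [-0.01,0,0.02,0,200],
    [0,0,0,0,100],
    [0,0,0,0,0],
    [0,0,0,0,0],
    [0,0,0,0,0],
  ],
)

```text
clock: 17.95
tcp_pos: [0.5078, 0.1377, 0.2183]
orientation: [-0.001, 0.707, 0.707, -0.001]
wrist_force: [0.1, 0.3, -0.6]
finger_gap: 0.0723
```

Run:
```python
from h import *
P,r,T=cloud("wrist","pics/w12.png")
s=monitor.get_state();print(s["clock"],s["tcp_pos"],s["wrist_force"])
m=(abs(P[...,2]-.07)<.02)&(P[...,0]>.545)&(P[...,0]<.632)&(abs(P[...,1]-.138)<.07);q=P[m]
print(len(q),"slope",np.polyfit(q[:,0],q[:,2],1))
for c in("scene","side"):
    P,r,T=cloud(c,f"pics/{c}12.png")
    m=(abs(P[...,2]-.07)<.02)&(P[...,0]>.545)&(P[...,0]<.632)&(abs(P[...,1]-.138)<.07);q=P[m]
    print(c,len(q),"slope",np.polyfit(q[:,0],q[:,2],1))
    for n,xy in dict(A=(0.424,0.047),eye=(.523,-.132),loupe=(.409,-.228)).items():
        m=(np.hypot(P[...,0]-xy[0],P[...,1]-xy[1])<0.03)&(P[...,2]>.012)&(P[...,2]<.06);o=P[m];print(n,(o.min(0)+o.max(0))/2)
```

```text
18.0 [0.50788634 0.13777426 0.21845758] [0.19953994 0.48770031 0.81299321]
12842 slope [-0.01196906  0.07996244]
scene 1543 slope [-0.01410079  0.08049161]
A [0.42399103 0.04727274 0.02425934]
eye [ 0.52367466 -0.13108984  0.02824456]
loupe [ 0.4087386  -0.22814754  0.02484135]
side 1463 slope [-0.01148082  0.0773931 ]
A [0.42548215 0.04280652 0.0234375 ]
eye [ 0.523739   -0.132936    0.02718708]
loupe [ 0.40945293 -0.22837106  0.02390409]
```

View pics/w12.png

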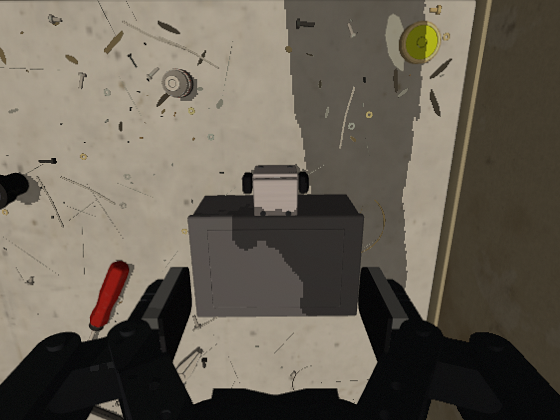

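View pics/side12.png

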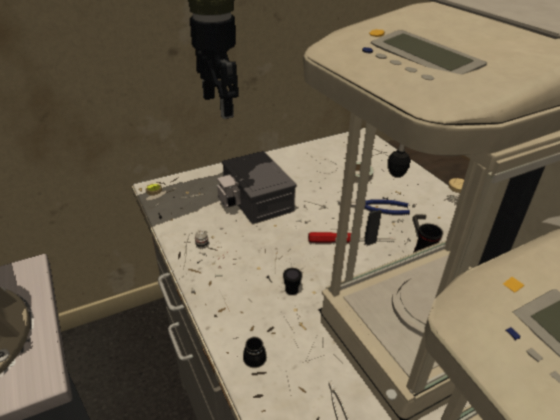

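The lid stays shut by itself, at about 0.012 rad. The bystanders are unmoved and the buttons are out.

```bash
python3 -c "
from workcell import ticket
print(ticket.hand_in())"
```

```text
the job is handed in; nothing more can be done
None
```

The job is done and handed in at about 18 s of the 70 s allowed; the hand-in reports no verdict.

- **Opening:** I pinched both catch buttons and the lid sprang fully open.
- **Placing:** I stood the tall objective on the case floor at about (0.570, 0.138) in world coordinates. It was upright, with its top about 51 mm above the worktop.
- **Closing:** I swung the lid shut with closed fingers and pressed it down with up to 27 N at the wrist.

After I backed off, the last checks showed:

- **Lid:** it stays shut by itself, with a measured slope of about 0.011–0.014 rad from three cameras (limit 0.04).
- **Buttons:** both look fully out, judged by eye in the wrist picture.
- **Bystanders:** the short objective, eyepiece and loupe are within about 2 mm of their starts.
- **Robot:** the gripper is open and about 0.15 m above the case, touching nothing.

With the lid shut I could not see the objective again, so its final pose rests on the views before and during closing. No check failed. The cameras disagreed by about 2–4 mm on positions.

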